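# Hook the extraction flap shut with the pole

### The job

Take the hook pole from its rack, feel its hook down into the ring eye on top of the open flap and ease the flap fully shut with it until it snaps into its catch. Work the flap with the pole only and never force it; then lay the pole back in both cradles of its rack, hook down, as it lay at first, let go of it, and leave the other things on the bench alone.

Things in the scene. Friction and masses are not known exactly. Their poses are not given: they have to be found in the camera images.
- pole_grip (a point): Hook pole (loose, 0.28 kg): centre of its wooden handle, 110 long, 20 wide, 26 high, flat-sided, on the axis of the steel rod (12 diameter). x runs along the pole to the hook, z up when the hook points down; grip across y. The rod runs from 140 behind this point to 200 ahead.
- hook_tip (a point): Rounded lower end of the hook: a plain round pin, 8 diameter, bent straight down (-z) from the rod's front end. This point is 200 ahead of the handle's centre and 45 below the rod's axis; same axes as the handle.
- rack_seat (a point): Handle's centre when the pole lies in the rack, 86 above the bench; x along the seated pole to its hook. Fixed aluminium rack, base 270 x 70, two upward V cradles 105 behind and 115 ahead of this point, 44 wide at the mouth, tips 102 above the bench, bottoms 12 below the seated rod's axis. The pole starts within 8 along x of it.
- hood: Extraction mouth, fixed: upright grey frame 300 wide (y), 20 thick (x), 215 high; origin at its bottom centre, x away from the robot. Low sides (110 high) and low back behind it, open above. The flap is behind the frame and shuts against it when pulled to -x. Flap, eye and frame bend if the pole presses or pulls them with more than 30 N.
- flap_hinge (a point): On the flap's upright hinge axis (at hood x 18, y -115), 240 above the bench. Axes turn with the flap: y along the flap from hinge to free edge (230 away), x square to it, away from the robot when shut, z up. When shut these axes are parallel to the hood's.
- eye_slot (a point): On the flap, 160 along y from the hinge, 240 above the bench, same axes. The ring eye lies level at this height, clear above the flap's top (199): hole upright, 16 diameter, 28 over all, bar 6, post on its hinge side. It is clamped with its centre up to 25 either way along y from this point, unmeasured (x, z exact): find it by feel. Let the pin about 15 below this point.
- flap (a joint): Flap angle: 0 = fully shut, starts 0.45 to 0.75, grows as the free edge swings away from the robot. It stays where left (friction about 1 N at the eye). From 0.04 rad a spring ball catch resists, about 6 to 11 N at the eye; past about 0.015 it snaps to 0 and holds; there is a hard stop at 0.
- coupling: Bystander: stepped steel hose coupling, 56 diameter, 75 high, standing on the bench, origin under its centre.
- grease: Bystander: small closed jar, white and blue, 52 diameter, 70 high, origin under its centre.
- disc: Bystander: yellow abrasive ring lying flat, 90 diameter, 22 high, origin under its centre.

How it is judged:
By the outcome, as a careful person would: the job done as asked, in the order asked, and still so for the second after the job is handed in, with the robot touching nothing.
It also fails if it takes over 67 s, if anything falls off the work surface, if the arm or the gripper's body presses on something with over 40 N, if the wrist force passes 120 N, or if a joint passes its speed limit or range.

### The arm

A 6-joint arm with a two-finger parallel gripper is mounted at the origin on the work surface. World frame = base frame: x ahead of the robot, y to its left, z up, the work surface at z = 0. Lengths are in m, angles in rad, forces in N, time in s.
With the tool pointing down it reaches from about 0.4 to 0.825 m from the base axis. Payload 7 kg.
Tool frame: the origin (TCP) lies on the centre line of the jaws, within the pads' length; the fingertips stand 22 mm ahead of it and the grasp point (between the pads) lies 3 mm ahead of it; z points along the fingers, y is the line along which they close (so a half turn about z gives the same grasp; the last joint's range is limited). The gripper opens to 88 mm and grips with 3 to 60 N. Pads are 19 mm wide; open, the fingers measure 130 mm over their backs; the gripper's body (78 mm by 193 mm) begins 47 mm behind the grasp point.
Start: joints at [1.56, 0.359, 0.012, 0, -1.224, -0.288], TCP at [0.199, 0.645, 0.249] pointing down, gripper open.
Joint ranges: [-3.07, 3.07], [-1.43, 2.12], [-1.02, 1.25], [-3.03, 1.67], [-3.05, -0], [-3.03, 3.03]. Speed limits (rad/s): [2.39, 2.39, 3.01, 3.14, 3.14, 3.14].

### API

Orientations are given as [roll, pitch, yaw] about the fixed x, y, z axes, in that order (R = Rz(yaw) Ry(pitch) Rx(roll)).
In Python, from station import monitor, viewer, order gives the robot as it stands. The module is installed in compiled form; this text tells all that it offers.
- The arm moves only by the tool servo_tool, never from a script. Its argument "targets" is a list of rows, each an object with "angular": the turn, a rotation vector about the tool's x, y, z in degrees, a list of three; "xyz": the shift along the tool's x, y, z in cm, a list of three; "claw": the finger opening in cm, from 0 to 8.76. A call has 1 to 20 rows; each row shifts and turns the commanded pose from where the row before left it, along the tool's axes as they then stand; what a row does not reach is not made up. A row lasts 1/10 s, in which the tool goes at most 50 mm and 8.59 degrees, less where a joint would pass 70% of its speed; a pose out of reach is approached as far as the arm can. A call is refused whole if a number of a shift passes 5 or a number of a turn 8.59, either way. A call with a gripper value outside its range is refused whole. The fingers move at their own pace and stop on an object; "force" is the grip in N (left out, the last holds). Time passes only in rows, so rows that do not move let the fingers close. It gives the time, the measured TCP pose, the force, the opening and the grip force at its end, in the units of the state.
- monitor.get_state(): the state, without advancing time (a new reading comes with each control period).
- viewer.grab_frame(name): name is "scene" or "top" or "wrist"; returns a dict with "color" (420x560x3 uint8, blue, green, red), "fovy" (degrees; the focal length in pixels is half the picture's height over the tangent of half this angle, whatever the lens; pixels are square), "cx", "cy" (the principal point, pixels), "k1" (the pictures are not rectified: a ray, as slopes to the right and down, at radius r is drawn at 1 + k1 r^2 times it, then the intrinsics apply), "R" (3x3) and "t" (3): a world point X has camera coordinates R X + t. Camera axes: x right, y down, z forward; pixel columns grow to the right and rows downward; lengths in m; the calibration is good to about 2 mm. A picture is of the moment at which its call begins. There is no depth.
- order.job_done(): hands the job in; it is judged then, once.
The state is a dict: "t": time; "q": joint angles; "qd": joint speeds; "joint_efforts": joint torques, N m; "eef_pos": TCP position; "ee_rot": TCP orientation; "force": force on the tool from outside, world axes, zero at the start; "moment": the same for the moment, N m; "width": finger opening in m; "gripper_force": force on a finger pad.
Only numpy, scipy, OpenCV 4.12 (cv2) and the standard library are available. Lean on these libraries where they do the work, as an engineer would, in place of code of your own. Each camera call takes 0.05 s, during which the arm holds its last target. There are 200 camera calls.

## Working session

There is one attempt and no reset: what is moved stays moved. The work goes in short steps, Python scripts to look and compute and a tool call to move; the robot and the scene stay as the last step left them, time stands still between calls to the robot, and variables do not carry over. Pictures are saved under pics/ and viewed, at most 13 in all, crops included, and the job is handed in when it is done.

Besides the shell and the picture viewer there is one more tool, called after "Request:" as name([rows], argument=value, ...), one row to a line, values as JSON. servo_tool: Moves the arm, as the interface text tells. Its arguments: {"type":"object","properties":{"targets":{"type":"array"},"force":{"type":"number"}},"required":["targets"]}

```bash
mkdir -p pics
cat > h.py <<'E'
import numpy as np, cv2
from station import monitor, viewer, order
def save(name,fn):
    f=viewer.grab_frame(name); cv2.imwrite('pics/'+fn+'.png',f['color'])
    import pickle; pickle.dump(f,open('pics/'+fn+'.pkl','wb')); return f
def load(fn):
    import pickle; return pickle.load(open('pics/'+fn+'.pkl','rb'))
def K(f):
    h=f['color'].shape[0]; F=h/2/np.tan(np.radians(f['fovy'])/2)
    return np.array([[F,0,f['cx']],[0,F,f['cy']],[0,0,1.]]), np.array([f['k1'],0,0,0,0.])
def px2w(f,uv,z):
    "pixel -> world point on plane z"
    k,d=K(f); p=np.asarray(uv,float).reshape(-1,1,2)
    F=k[0,0]; s=(p[:,0]-[k[0,2],k[1,2]])/F; r=s.copy()
    for _ in range(50): r=s/(1+f['k1']*(r**2).sum(1,keepdims=True))
    R=np.array(f['R']);t=np.array(f['t']); c=-R.T@t
    dirs=np.c_[r,np.ones(len(r))]@R
    return c+dirs*((z-c[2])/dirs[:,2])[:,None]
def w2px(f,X):
    k,d=K(f); return cv2.projectPoints(np.asarray(X,float).reshape(-1,3),cv2.Rodrigues(np.array(f['R']))[0],np.array(f['t']),k,d)[0][:,0]
E
python3 - <<'E'
from h import *
for n in('scene','top'):
    f=save(n,n+'0'); print(n,f['fovy'],f['k1'],-np.array(f['R']).T@f['t'])
a=load('scene0');
s=monitor.get_state();print(s)
E
```

```text
scene 44.905773087087425 -0.15612875701663015 [ 0.65649838 -1.0001349   0.93816527]
top 48.330339349854206 -0.0502981038624798 [0.46244613 0.03144285 1.36546952]
{'t': 0.1, 'q': array([ 1.56010048e+00,  3.59280843e-01,  1.11403289e-02, -3.08481401e-04,
       -1.22408604e+00, -2.88102527e-01]), 'qd': array([ 5.23878606e-04, -3.71569166e-05,  6.99583627e-04,  1.29708707e-03,
       -8.44707804e-05, -7.47714496e-04]), 'joint_efforts': array([-5.73526868e-04, -5.84163487e+01,  2.93751866e+01,  7.01570034e+00,
        1.01604976e-02, -4.88922694e-05]), 'eef_pos': array([0.19860348, 0.64469453, 0.2477342 ]), 'ee_rot': array([ 3.14013897e+00, -1.28354790e-04, -2.98903311e-01]), 'force': array([-0.62733221,  0.87910111,  0.16775043]), 'moment': array([ 0.05360357, -0.03988716,  0.01789862]), 'gripper_force': 0.0, 'width': 0.08753026924639154}
```

View pics/scene0.png

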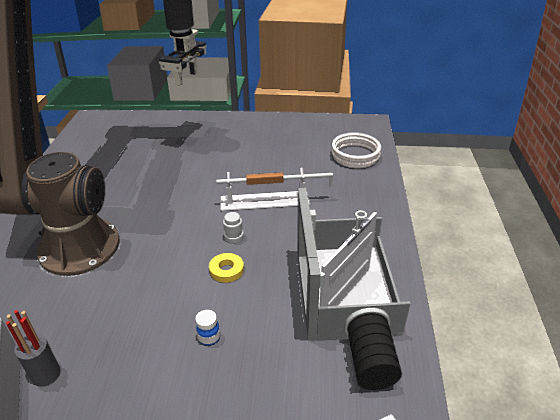

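View pics/top0.png

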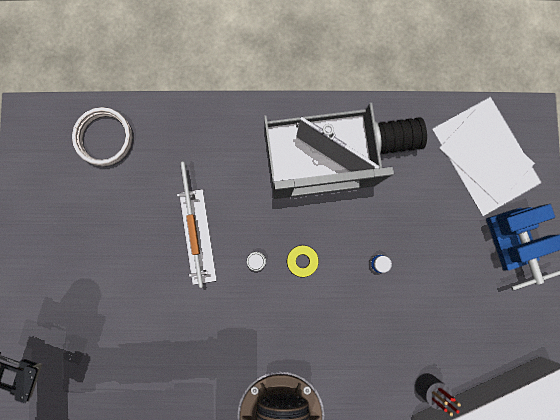

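The top view shows the pole at about (185,165)-(200,285) with its handle near (194,235). The hood frame runs (273,190)-(392,172), the flap is open with its hinge near (375,165), and the eye is near (328,130).

Run:
```python
from h import *
t=load('top0')['color']; s=load('scene0')['color']
a=cv2.resize(t[100:200,255:405],None,fx=5,fy=5,interpolation=cv2.INTER_CUBIC)
cv2.imwrite('pics/c1.png',a)
b=cv2.resize(t[155:295,160:230],None,fx=4.2,fy=4.2,interpolation=cv2.INTER_CUBIC)
c=cv2.resize(s[165:215,210:340],None,fx=3.8,fy=3.8,interpolation=cv2.INTER_CUBIC)
o=np.zeros((590,800,3),np.uint8); o[:b.shape[0],:b.shape[1]]=b; o[:c.shape[0],300:300+c.shape[1]]=c
d=cv2.resize(s[200:290,290:390],None,fx=4,fy=4,interpolation=cv2.INTER_CUBIC); o[200:560,300:700]=d
cv2.imwrite('pics/c2.png',o)
```

```text
(no output)
```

View pics/c1.png

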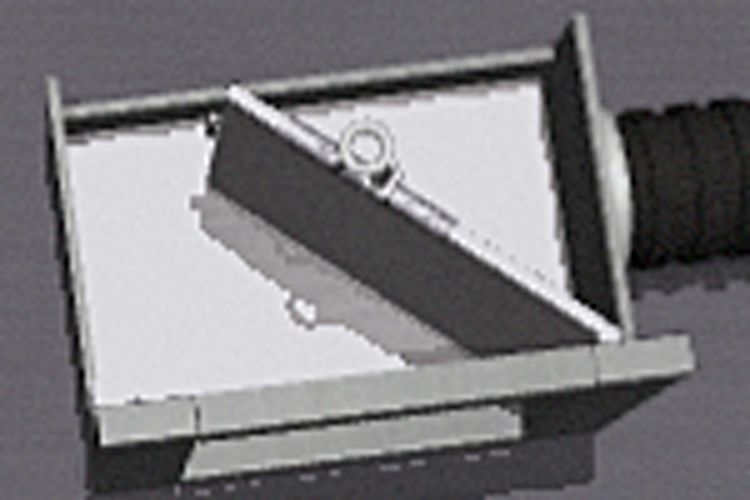

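View pics/c2.png

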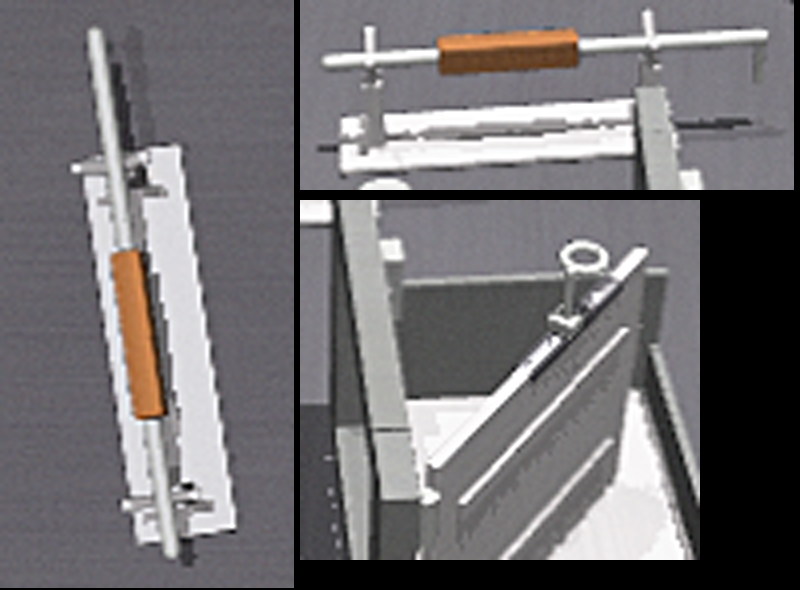

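The crops show the eye centre at top pixel (328.0,128.8) and scene pixel (360.5,213.6). The frame's top corners are near c1 (103,443), (693,370), (92,408) and (688,335). The rod ends are near top (182.6,162.6) and (201,286.7).

```bash
cat > m.py <<'E'
from h import *
from scipy.optimize import least_squares
t=load('top0'); s=load('scene0')
c1=lambda p:(np.array(p,float)+.5)/5-.5+[255,100]
cb=lambda p:(np.array(p,float)+.5)/4.2-.5+[160,155]
cs=lambda p:(np.array(p,float)-[300,0]+.5)/3.8-.5+[210,165]
cd=lambda p:(np.array(p,float)-[300,200]+.5)/4-.5+[290,200]
np.set_printoptions(precision=4,suppress=True)
P=c1([[103,443],[693,370],[92,408],[688,335]]);W=px2w(t,P,.215);print('frame',W)
model=np.array([[-.01,.15],[-.01,-.15],[.01,.15],[.01,-.15]])
def hood(p): c,si=np.cos(p[2]),np.sin(p[2]); return np.array([[c,-si],[si,c]])
r=least_squares(lambda p:(model@hood(p).T+p[:2]-W[:,:2]).ravel(),[.65,-.1,0]);h=r.x;print('hood',h,'res mm',r.fun*1e3)
hinge=hood(h)@[.018,-.115]+h[:2];print('hinge',hinge)
e=px2w(t,c1([367,146]),.24)[0];print('eye top',e)
X=least_squares(lambda X:np.r_[w2px(t,X)[0]-c1([367,146]),w2px(s,X)[0]-cd([583,256])],e);print('eye tri',X.x,X.fun)
F=px2w(t,c1([[618,338],[235,88]]),.199);print('flap',F,'len',np.linalg.norm(F[1]-F[0]))
for q in(e[:2],X.x[:2],F[1,:2]):
    d=q-hinge; print('ang',np.arctan2(d[1],d[0])-np.pi/2-h[2],'dist',np.linalg.norm(d))
R=px2w(t,cb([[95,30],[172,556]]),.086);print('rod',R,np.linalg.norm(R[1]-R[0]))
# joint fit rod ends in both views
for a,b in(((95,30),(765,35)),((172,556),(325,61))):
    X=least_squares(lambda X:np.r_[w2px(t,X)[0]-cb(a),w2px(s,X)[0]-cs(b)],R[0]);print('end tri',X.x,X.fun)
print('handle',px2w(t,cb([[125,252],[150,416]]),.099).mean(0),'yaw',np.arctan2(*(R[0]-R[1])[1::-1]))
print('base corners',px2w(t,cb([[83,165],[180,146],[237,526],[136,543]]),0.006))
print('cradle tips',px2w(t,cb([[75,165],[162,190],[126,505],[212,503]]),.102))
print('byst',px2w(t,[[256,260],[302,261],[383,264]],[.075,.022,.07][0]))
E
python3 m.py
```

```text
frame [[ 0.62    0.0151  0.215 ]
 [ 0.6567 -0.2797  0.215 ]
 [ 0.6375  0.0205  0.215 ]
 [ 0.6744 -0.2777  0.215 ]]
hood [ 0.6472 -0.1305  0.1237] res mm [-1.2855  2.0693 -0.9446 -0.8071  1.0351 -0.8806  1.195  -0.3815]
hinge [ 0.6792 -0.2424]
eye top [ 0.7638 -0.1148  0.24  ]
eye tri [ 0.7638 -0.1142  0.2437] [-0.029  -0.3718 -0.3296  0.072 ]
flap [[ 0.6757 -0.2462  0.199 ]
 [ 0.805  -0.053   0.199 ]] len 0.23247459016186472
ang -0.70940530091702 dist 0.15310106110473795
ang -0.7072050649837759 dist 0.15351874223484796
ang -0.7102614684049972 dist 0.22734033466393294
rod [[0.712  0.271  0.086 ]
 [0.368  0.2162 0.086 ]] 0.3483165483099236
end tri [0.7128 0.2705 0.0894] [-0.05   -0.4969 -0.5316  0.1057]
end tri [0.3705 0.2161 0.0897] [-0.1647 -0.7971 -0.8925  0.0483]
handle [0.511 0.238 0.099] yaw 0.15804476241411733
base corners [[0.6322 0.2928 0.006 ]
 [0.6454 0.2252 0.006 ]
 [0.3826 0.1832 0.006 ]
 [0.371  0.2525 0.006 ]]
cradle tips [[0.6202 0.2795 0.102 ]
 [0.6038 0.2228 0.102 ]
 [0.4015 0.2436 0.102 ]
 [0.4028 0.1886 0.102 ]]
byst [[ 0.4407  0.0663  0.075 ]
 [ 0.4377 -0.06    0.075 ]
 [ 0.4287 -0.2832  0.075 ]]
```

```bash
cat > go.py <<'E'
import sys
from h import *
# go.py x y z yaw : total tool-axes shift (cm) at the present yaw, then turn about tool z (deg)
def plan(x,y,z,yaw):
    s=monitor.get_state(); p=s['eef_pos']; w=s['ee_rot'][2]; d=np.array([x,y,z])-p
    c,si=np.cos(w),np.sin(w)
    print('t',round(s['t'],2),'pos',p.round(4),'rot',s['ee_rot'].round(3),'F',s['force'].round(1),'M',s['moment'].round(2))
    print('shift cm',(100*np.array([d[0]*c+d[1]*si,d[0]*si-d[1]*c,-d[2]])).round(2),'turn deg',round(-np.degrees(yaw-w),2))
if __name__=='__main__': plan(*map(float,sys.argv[1:]))
E
python3 go.py .511 .238 .19 .157
```

```text
t 0.1 pos [0.1986 0.6447 0.2477] rot [ 3.14  -0.    -0.299] F [-0.6  0.9  0.2] M [ 0.05 -0.04  0.02]
shift cm [41.83 29.67  5.77] turn deg -26.12
```

Request:
servo_tool([
  {"xyz": [1.43,1.07,0.2],"angular": [0,0,0],"claw": 6},
  {"xyz": [2.9,2.0,0.4],"angular": [0,0,0],"claw": 6},
  {"xyz": [2.9,2.05,0.4],"angular": [0,0,0],"claw": 6},
  {"xyz": [2.9,2.05,0.4],"angular": [0,0,0],"claw": 6},
  {"xyz": [2.9,2.05,0.4],"angular": [0,0,0],"claw": 6},
  {"xyz": [2.9,2.05,0.4],"angular": [0,0,0],"claw": 6},
  {"xyz": [2.9,2.05,0.4],"angular": [0,0,0],"claw": 6},
  {"xyz": [2.9,2.05,0.4],"angular": [0,0,0],"claw": 6},
  {"xyz": [2.9,2.05,0.4],"angular": [0,0,0],"claw": 6},
  {"xyz": [2.9,2.05,0.4],"angular": [0,0,0],"claw": 6},
  {"xyz": [2.9,2.05,0.4],"angular": [0,0,0],"claw": 6},
  {"xyz": [2.9,2.05,0.4],"angular": [0,0,0],"claw": 6},
  {"xyz": [2.9,2.05,0.4],"angular": [0,0,0],"claw": 6},
  {"xyz": [2.9,2.05,0.4],"angular": [0,0,0],"claw": 6},
  {"xyz": [2.8,2.0,0.37],"angular": [0,0,0],"claw": 6},
  {"xyz": [0,0,0],"angular": [0,0,-6.5],"claw": 6},
  {"xyz": [0,0,0],"angular": [0,0,-6.5],"claw": 6},
  {"xyz": [0,0,0],"angular": [0,0,-6.5],"claw": 6},
  {"xyz": [0,0,0],"angular": [0,0,-6.6],"claw": 6},
  {"xyz": [0,0,0],"angular": [0,0,0],"claw": 6},
])

```text
t: 2.1
eef_pos: [0.5118, 0.2373, 0.1907]
ee_rot: [3.141, 0.0, 0.158]
force: [0.1, 0.3, -0.2]
width: 0.0601
gripper_force: 0.0
```

```bash
python3 go.py .511 .238 .089 .157
python3 - <<'E'
from h import *
save('wrist','w1')
E
```

```text
t 2.1 pos [0.5118 0.2373 0.1907] rot [3.141 0.    0.158] F [ 0.1  0.3 -0.2] M [-0.08 -0.04 -0.02]
shift cm [-0.07 -0.09 10.17] turn deg 0.05
```

View pics/w1.png

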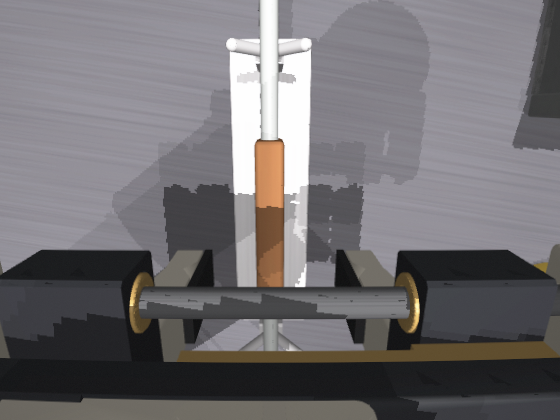

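The wrist view shows the handle's front end at (269.5,140), centred at about u=269. The front cradle tips are at (232,45) and (306,45), and the rod runs straight up the picture.

Run:
```python
from h import *
np.set_printoptions(precision=4,suppress=True)
f=load('w1'); P=px2w(f,[[269.5,140],[269.5,200],[269.5,20]],.099)
P[2]=px2w(f,[269.5,20],.092)[0]; print(P, px2w(f,[[232,45],[306,45]],.102).mean(0))
d=P[2]-P[1]; print('yaw',np.arctan2(d[1],d[0]))
u=np.array([np.cos(.157),np.sin(.157),0]); print('handle c',P[0]-.055*u,'seat from cradle',px2w(f,[[232,45],[306,45]],.102).mean(0)-.115*u)
```

```text
[[0.5667 0.2488 0.099 ]
 [0.5276 0.2426 0.099 ]
 [0.6376 0.26   0.092 ]] [0.6219 0.2577 0.102 ]
yaw 0.15634983491986865
handle c [0.5124 0.2402 0.099 ] seat from cradle [0.5083 0.2397 0.102 ]
```

Request:
servo_tool([
  {"xyz": [0,-0.15,2.0],"angular": [0,0,0],"claw": 6},
  {"xyz": [0,0,2.5],"angular": [0,0,0],"claw": 6},
  {"xyz": [0,0,2.5],"angular": [0,0,0],"claw": 6},
  {"xyz": [0,0,2.0],"angular": [0,0,0],"claw": 6},
  {"xyz": [0,0,1.1],"angular": [0,0,0],"claw": 6},
  {"xyz": [0,0,0],"angular": [0,0,0],"claw": 1.5},
  {"xyz": [0,0,0],"angular": [0,0,0],"claw": 1.5},
  {"xyz": [0,0,0],"angular": [0,0,0],"claw": 1.5},
  {"xyz": [0,0,0],"angular": [0,0,0],"claw": 1.5},
  {"xyz": [0,0,0],"angular": [0,0,0],"claw": 1.5},
  {"xyz": [0,0,0],"angular": [0,0,0],"claw": 1.5},
], force=55)

```text
t: 3.25
eef_pos: [0.5121, 0.2403, 0.0904]
ee_rot: [-3.14, -0.001, 0.157]
force: [-0.4, 1.8, 1.6]
width: 0.0196
gripper_force: 55.0
```

```bash
python3 go.py .511 .238 .34 .157
```

```text
t 3.25 pos [0.5121 0.2403 0.0904] rot [-3.14e+00 -1.00e-03  1.57e-01] F [-0.4  1.8  1.6] M [0.42 0.03 0.08]
shift cm [ -0.15   0.21 -24.96] turn deg -0.02
```

Request:
servo_tool([
  {"xyz": [0,0,-0.5],"angular": [0,0,0],"claw": 1.5},
  {"xyz": [0,0,-1.0],"angular": [0,0,0],"claw": 1.5},
  {"xyz": [0,0,-2.0],"angular": [0,0,0],"claw": 1.5},
  {"xyz": [0,0,-3.0],"angular": [0,0,0],"claw": 1.5},
  {"xyz": [0,0,-3.0],"angular": [0,0,0],"claw": 1.5},
  {"xyz": [0,0,-3.0],"angular": [0,0,0],"claw": 1.5},
  {"xyz": [0,0,-3.0],"angular": [0,0,0],"claw": 1.5},
  {"xyz": [0,0,-3.0],"angular": [0,0,0],"claw": 1.5},
  {"xyz": [0,0,-3.0],"angular": [0,0,0],"claw": 1.5},
  {"xyz": [0,0,-2.0],"angular": [0,0,0],"claw": 1.5},
  {"xyz": [0,0,-1.0],"angular": [0,0,0],"claw": 1.5},
  {"xyz": [0,0,0],"angular": [0,0,0],"claw": 1.5},
])

```text
t: 4.45
eef_pos: [0.512, 0.2396, 0.3363]
ee_rot: [-3.14, -0.002, 0.157]
force: [-0.2, -0.5, -2.6]
width: 0.0195
gripper_force: 55.0
```

```bash
python3 go.py .564 -.14 .328 .124
```

```text
t 4.45 pos [0.512  0.2396 0.3363] rot [-3.14e+00 -2.00e-03  1.57e-01] F [-0.2 -0.5 -2.6] M [-0.05  0.07 -0.02]
shift cm [-0.78 38.3   0.83] turn deg 1.87
```

Request:
servo_tool([
  {"xyz": [0,1.0,0],"angular": [0,0,0],"claw": 1.5},
  {"xyz": [0,2.0,0],"angular": [0,0,0],"claw": 1.5},
  {"xyz": [0,2.9,0],"angular": [0,0,0],"claw": 1.5},
  {"xyz": [0,2.9,0],"angular": [0,0,0],"claw": 1.5},
  {"xyz": [0,2.9,0],"angular": [0,0,0],"claw": 1.5},
  {"xyz": [0,2.9,0],"angular": [0,0,0],"claw": 1.5},
  {"xyz": [0,2.9,0],"angular": [0,0,0],"claw": 1.5},
  {"xyz": [0,2.9,0],"angular": [0,0,0],"claw": 1.5},
  {"xyz": [0,2.9,0],"angular": [0,0,0],"claw": 1.5},
  {"xyz": [0,2.9,0],"angular": [0,0,0],"claw": 1.5},
  {"xyz": [0,2.9,0],"angular": [0,0,0],"claw": 1.5},
  {"xyz": [0,2.9,0],"angular": [0,0,0],"claw": 1.5},
  {"xyz": [0,2.9,0],"angular": [0,0,0],"claw": 1.5},
  {"xyz": [-0.7,2.0,0.8],"angular": [0,0,0],"claw": 1.5},
  {"xyz": [0,1.4,0],"angular": [0,0,0],"claw": 1.5},
  {"xyz": [0,0,0],"angular": [0,0,1.87],"claw": 1.5},
  {"xyz": [0,0,0],"angular": [0,0,0],"claw": 1.5},
  {"xyz": [0,0,0],"angular": [0,0,0],"claw": 1.5},
])

```text
t: 6.25
eef_pos: [0.5646, -0.1397, 0.3264]
ee_rot: [-3.141, 0.001, 0.125]
force: [0.3, -1.0, -3.1]
width: 0.0195
gripper_force: 55.0
```

```bash
python3 go.py .5653 -.1392 .328 .124
python3 - <<'E'
from h import *
t=save('top','t2')['color'];w=save('wrist','w2')['color'];s=save('scene','s2')['color']
o=np.zeros((600,800,3),np.uint8)
r=lambda a,k:cv2.resize(a,None,fx=k,fy=k,interpolation=cv2.INTER_CUBIC)
o[:300,:400]=r(t[90:165,270:370],4)
o[:300,400:]=r(s[175:250,310:410],4)
o[300:600,:400]=w[:300,80:480]
cv2.imwrite('pics/c3.png',o)
E
```

```text
t 6.25 pos [ 0.5646 -0.1397  0.3264] rot [-3.141e+00  1.000e-03  1.250e-01] F [ 0.3 -1.  -3.1] M [-0.06 -0.02 -0.  ]
shift cm [ 0.07 -0.04 -0.16] turn deg 0.06
```

View pics/c3.png

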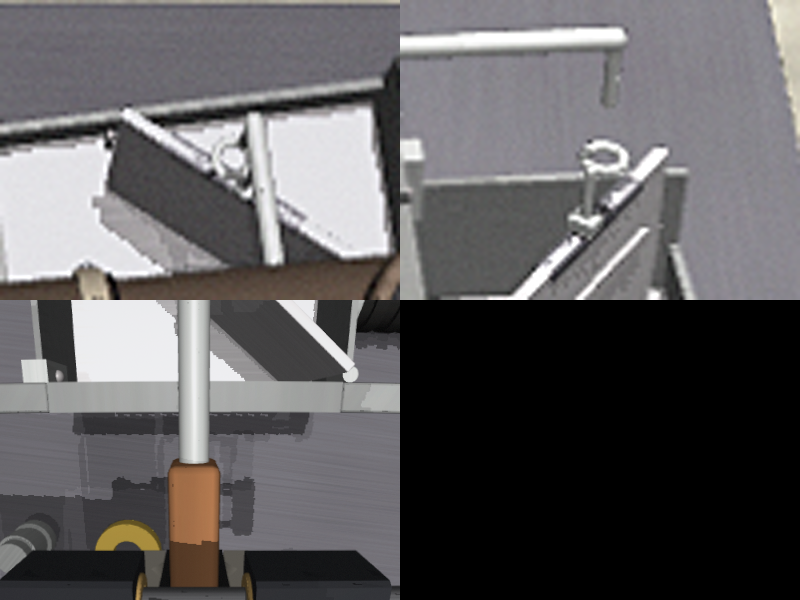

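The rod's front end is at c3 (254,116) in the top part, and the pin bottom in the scene part is at about (610,105). I'll compare these with the predicted positions.

Run:
```python
from h import *
from scipy.optimize import least_squares
np.set_printoptions(precision=4,suppress=True)
t=load('t2');s=load('s2');q=monitor.get_state()['eef_pos'];y=monitor.get_state()['ee_rot'][2]
u=np.array([np.cos(y),np.sin(y),0]);ax=q+[0,0,-.0044]
to=lambda p:(p-np.array([270,90])+.5)*4-.5
sc=lambda p:(p-np.array([310,175])+.5)*4-.5+[400,0]
tip=ax+.2*u-[0,0,.045]
print('pred top: rod end',to(w2px(t,ax+.206*u)),'rod mid',to(w2px(t,ax+.13*u)),'eye',to(w2px(t,[.7638,-.1145,.24])))
print('scene: tip',sc(w2px(s,tip)),'rod end',sc(w2px(s,ax+.204*u)),'eye',sc(w2px(s,[.7638,-.1145,.24])))
```

```text
pred top: rod end [[249.5613 109.9211]] rod mid [[268.2971 239.594 ]] eye [[233.0459 156.7575]]
scene: tip [[605.8161 107.4582]] rod end [[620.4501  39.0057]] eye [[601.1692 161.7921]]
```

Request:
servo_tool([
  {"xyz": [0.05,-0.1,0.8],"angular": [0,0,0],"claw": 1.5},
  {"xyz": [0,0,1.2],"angular": [0,0,0],"claw": 1.5},
  {"xyz": [0,0,0.8],"angular": [0,0,0],"claw": 1.5},
  {"xyz": [0,0,0.3],"angular": [0,0,0],"claw": 1.5},
  {"xyz": [0,0,0.1],"angular": [0,0,0],"claw": 1.5},
  {"xyz": [0,0,0.1],"angular": [0,0,0],"claw": 1.5},
  {"xyz": [0,0,0.1],"angular": [0,0,0],"claw": 1.5},
  {"xyz": [0,0,0.1],"angular": [0,0,0],"claw": 1.5},
])

```text
t: 7.2
eef_pos: [0.5652, -0.1388, 0.2921]
ee_rot: [3.142, -0.001, 0.124]
force: [-0.2, -0.0, -1.5]
width: 0.0199
gripper_force: 55.0
```

```bash
python3 go.py .565 -.1385 .2744 .124
```

```text
t 7.2 pos [ 0.5652 -0.1388  0.2921] rot [ 3.142e+00 -1.000e-03  1.240e-01] F [-0.2 -0.  -1.5] M [-0.11  0.01  0.  ]
shift cm [-0.02 -0.03  1.77] turn deg 0.01
```

Request:
servo_tool([
  {"xyz": [0,0,0.1],"angular": [0,0,0],"claw": 1.5},
  {"xyz": [0,0,0.1],"angular": [0,0,0],"claw": 1.5},
  {"xyz": [0,0,0],"angular": [0,0,0],"claw": 1.5},
  {"xyz": [0,0,0],"angular": [0,0,0],"claw": 1.5},
])

```text
t: 7.6
eef_pos: [0.5651, -0.1388, 0.2899]
ee_rot: [3.142, -0.0, 0.124]
force: [-0.1, 0.1, -2.7]
width: 0.0197
gripper_force: 55.0
```

```bash
python3 go.py .565 -.1385 .2744 .124
```

```text
t 7.6 pos [ 0.5651 -0.1388  0.2899] rot [ 3.142 -0.     0.124] F [-0.1  0.1 -2.7] M [ 0.    0.03 -0.05]
shift cm [-0.01 -0.03  1.55] turn deg 0.01
```

No contact yet. Lowering further in steps.

Request:
servo_tool([
  {"xyz": [0,0,0.1],"angular": [0,0,0],"claw": 1.5},
  {"xyz": [0,0,0.1],"angular": [0,0,0],"claw": 1.5},
  {"xyz": [0,0,0.1],"angular": [0,0,0],"claw": 1.5},
  {"xyz": [0,0,0],"angular": [0,0,0],"claw": 1.5},
  {"xyz": [0,0,0],"angular": [0,0,0],"claw": 1.5},
])

```text
t: 8.1
eef_pos: [0.5651, -0.1388, 0.2868]
ee_rot: [3.142, 0.0, 0.124]
force: [-0.2, -0.4, -2.7]
width: 0.0194
gripper_force: 55.0
```

```bash
python3 go.py .565 -.1385 .2744 .124
```

```text
t 8.1 pos [ 0.5651 -0.1388  0.2868] rot [3.142 0.    0.124] F [-0.2 -0.4 -2.7] M [-0.07 -0.04  0.03]
shift cm [-0.   -0.03  1.24] turn deg 0.0
```

Request:
servo_tool([
  {"xyz": [0,0,0.15],"angular": [0,0,0],"claw": 1.5},
  {"xyz": [0,0,0.15],"angular": [0,0,0],"claw": 1.5},
  {"xyz": [0,0,0.15],"angular": [0,0,0],"claw": 1.5},
  {"xyz": [0,0,0.15],"angular": [0,0,0],"claw": 1.5},
  {"xyz": [0,0,0],"angular": [0,0,0],"claw": 1.5},
  {"xyz": [0,0,0],"angular": [0,0,0],"claw": 1.5},
])

```text
t: 8.7
eef_pos: [0.5651, -0.1388, 0.2808]
ee_rot: [3.142, 0.0, 0.124]
force: [0.5, 0.7, -3.0]
width: 0.0196
gripper_force: 55.0
```

```bash
python3 go.py .565 -.1385 .2744 .124
python3 - <<'E'
from h import *
t=save('top','t3')['color'];s=save('scene','s3')['color']
o=np.zeros((375,800,3),np.uint8)
r=lambda a,k:cv2.resize(a,None,fx=k,fy=k,interpolation=cv2.INTER_CUBIC)
o[:,:400]=r(t[90:165,285:365],5)
o[:,400:]=r(s[175:250,320:400],5)
cv2.imwrite('pics/c4.png',o)
E
```

```text
t 8.7 pos [ 0.5651 -0.1388  0.2808] rot [3.142 0.    0.124] F [ 0.5  0.7 -3. ] M [-0.05 -0.02 -0.  ]
shift cm [-0.01 -0.03  0.64] turn deg 0.0
```

View pics/c4.png

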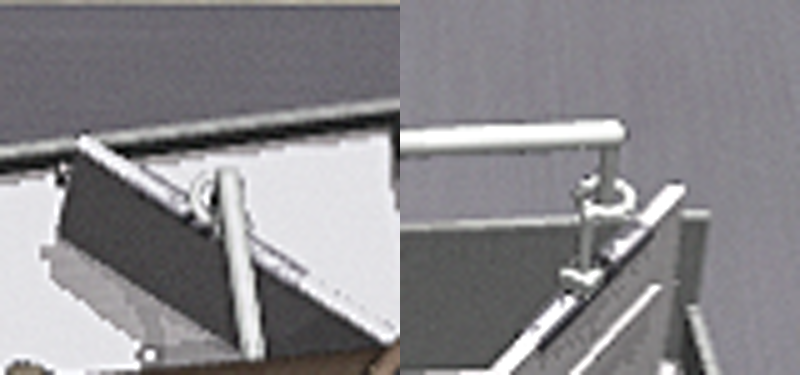

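The scene part shows the pin entering the ring: it sits at about (608,170-205), inside the ring span 578-636, with the near bar in front of it. No contact force. I'll lower it to depth and start easing the flap.

Request:
servo_tool([
  {"xyz": [0,0,0.2],"angular": [0,0,0],"claw": 1.5},
  {"xyz": [0,0,0.2],"angular": [0,0,0],"claw": 1.5},
  {"xyz": [0,0,0.2],"angular": [0,0,0],"claw": 1.5},
  {"xyz": [-0.14,-0.1,0],"angular": [0,0,0],"claw": 1.5},
  {"xyz": [-0.13,-0.1,0],"angular": [0,0,0],"claw": 1.5},
  {"xyz": [-0.27,-0.2,0],"angular": [0,0,0],"claw": 1.5},
  {"xyz": [-0.27,-0.2,0],"angular": [0,0,0],"claw": 1.5},
  {"xyz": [-0.27,-0.2,0],"angular": [0,0,0],"claw": 1.5},
  {"xyz": [-0.27,-0.19,0],"angular": [0,0,0],"claw": 1.5},
  {"xyz": [-0.27,-0.19,0],"angular": [0,0,0],"claw": 1.5},
  {"xyz": [0,0,0],"angular": [0,0,0],"claw": 1.5},
])

```text
t: 9.9
eef_pos: [0.5471, -0.1289, 0.275]
ee_rot: [-3.141, 0.0, 0.124]
force: [-0.5, -0.4, -2.7]
width: 0.0196
gripper_force: 55.0
```

```bash
cat > st.py <<'E'
from h import *
s=monitor.get_state();p=s['eef_pos'];w=s['ee_rot'][2]
pin=p[:2]+.2*np.array([np.cos(w),np.sin(w)])-[.6472,-.1305]
c,si=np.cos(.1237),np.sin(.1237);R=np.array([[c,si],[-si,c]])
print('t',round(s['t'],2),'z',p[2].round(4),'rot',s['ee_rot'].round(4),'pin hood mm',(R@pin*1e3).round(1),'F hood',(R@s['force'][:2]).round(2),s['force'][2].round(2),'M',s['moment'].round(2),'w',s['width'])
E
python3 st.py
python3 - <<'E'
from h import *
t=save('top','t4')['color'];s=save('scene','s4')['color']
o=np.zeros((375,800,3),np.uint8)
r=lambda a,k:cv2.resize(a,None,fx=k,fy=k,interpolation=cv2.INTER_CUBIC)
o[:,:400]=r(t[90:165,285:365],5)
o[:,400:]=r(s[175:250,320:400],5)
cv2.imwrite('pics/c5.png',o)
E
```

```text
t 9.9 z 0.275 rot [-3.1415  0.      0.1244] pin hood mm [100.9  14.1] F hood [-0.57 -0.32] -2.66 M [-0.03  0.02  0.08] w 0.019582242972525123
```

View pics/c5.png

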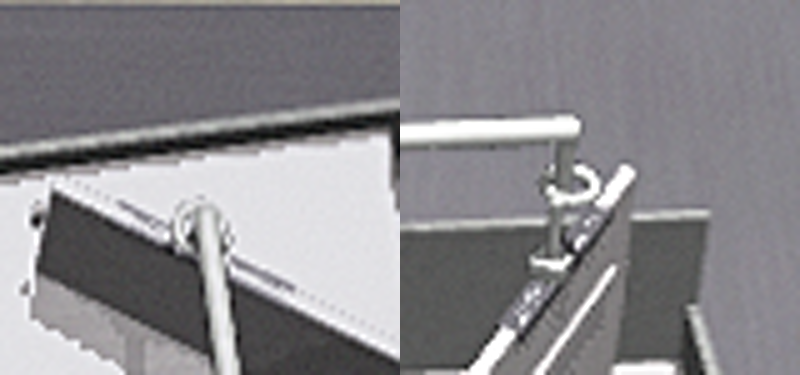

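The flap follows: the free end moved from (80,140) to (50,185) and the pin is inside the ring. Forces are about 1 N.

Request:
servo_tool([
  {"xyz": [-0.33,-0.19,0],"angular": [0,0,0],"claw": 1.5},
  {"xyz": [-0.33,-0.19,0],"angular": [0,0,0],"claw": 1.5},
  {"xyz": [-0.33,-0.19,0],"angular": [0,0,0],"claw": 1.5},
  {"xyz": [-0.34,-0.19,0],"angular": [0,0,0],"claw": 1.5},
  {"xyz": [-0.35,-0.16,0],"angular": [0,0,0],"claw": 1.5},
  {"xyz": [-0.35,-0.16,0],"angular": [0,0,0],"claw": 1.5},
  {"xyz": [-0.35,-0.16,0],"angular": [0,0,0],"claw": 1.5},
  {"xyz": [-0.35,-0.16,0],"angular": [0,0,0],"claw": 1.5},
  {"xyz": [-0.36,-0.13,0],"angular": [0,0,0],"claw": 1.5},
  {"xyz": [-0.36,-0.12,0],"angular": [0,0,0],"claw": 1.5},
  {"xyz": [-0.36,-0.12,0],"angular": [0,0,0],"claw": 1.5},
  {"xyz": [-0.37,-0.11,0],"angular": [0,0,0],"claw": 1.5},
  {"xyz": [0,0,0],"angular": [0,0,0],"claw": 1.5},
])

```text
t: 11.3
eef_pos: [0.5031, -0.1155, 0.2749]
ee_rot: [-3.141, 0.0, 0.124]
force: [-0.4, 0.8, -2.6]
width: 0.0197
gripper_force: 55.0
```

```bash
python3 st.py
```

```text
t 11.3 z 0.2749 rot [-3.1414e+00  3.0000e-04  1.2420e-01] pin hood mm [58.8 32.8] F hood [-0.32  0.82] -2.63 M [-0.1   0.01 -0.06] w 0.019669259119556286
```

Request:
servo_tool([
  {"xyz": [-0.37,-0.09,0],"angular": [0,0,0],"claw": 1.5},
  {"xyz": [-0.37,-0.08,0],"angular": [0,0,0],"claw": 1.5},
  {"xyz": [-0.37,-0.08,0],"angular": [0,0,0],"claw": 1.5},
  {"xyz": [-0.37,-0.08,0],"angular": [0,0,0],"claw": 1.5},
  {"xyz": [-0.38,-0.06,0],"angular": [0,0,0],"claw": 1.5},
  {"xyz": [-0.38,-0.05,0],"angular": [0,0,0],"claw": 1.5},
  {"xyz": [-0.38,-0.04,0],"angular": [0,0,0],"claw": 1.5},
  {"xyz": [-0.38,-0.04,0],"angular": [0,0,0],"claw": 1.5},
  {"xyz": [0,0,0],"angular": [0,0,0],"claw": 1.5},
  {"xyz": [0,0,0],"angular": [0,0,0],"claw": 1.5},
])

```text
t: 12.3
eef_pos: [0.4731, -0.1142, 0.2749]
ee_rot: [-3.142, 0.0, 0.124]
force: [-1.0, -0.1, -2.8]
width: 0.0195
gripper_force: 55.0
```

```bash
python3 st.py
python3 - <<'E'
from h import *
t=save('top','t5')['color'];s=save('scene','s5')['color']
o=np.zeros((450,800,3),np.uint8)
r=lambda a,k:cv2.resize(a,None,fx=k,fy=k,interpolation=cv2.INTER_CUBIC)
o[:,:400]=r(t[105:195,265:345],5)
o[:,400:]=r(s[175:265,290:370],5)
cv2.imwrite('pics/c6.png',o)
E
```

```text
t 12.3 z 0.2749 rot [-3.1416e+00  3.0000e-04  1.2420e-01] pin hood mm [29.3 37.8] F hood [-0.96  0.06] -2.76 M [-0.08 -0.02 -0.02] w 0.019541395786181345
```

View pics/c6.png

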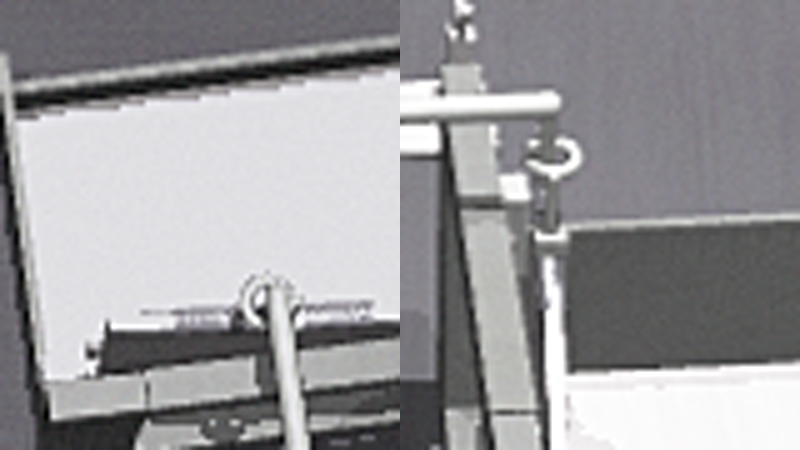

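The flap is nearly shut with the pin still in the ring at about (265,298). Now into the catch, slowly.

Request:
servo_tool([
  {"xyz": [-0.25,-0.02,0],"angular": [0,0,0],"claw": 1.5},
  {"xyz": [-0.25,-0.01,0],"angular": [0,0,0],"claw": 1.5},
  {"xyz": [-0.2,0,0],"angular": [0,0,0],"claw": 1.5},
  {"xyz": [-0.15,0,0],"angular": [0,0,0],"claw": 1.5},
  {"xyz": [-0.1,0,0],"angular": [0,0,0],"claw": 1.5},
  {"xyz": [0,0,0],"angular": [0,0,0],"claw": 1.5},
])

```text
t: 13.0
eef_pos: [0.4643, -0.1149, 0.2751]
ee_rot: [-3.142, -0.001, 0.124]
force: [3.5, 0.0, -2.7]
width: 0.0194
gripper_force: 55.0
```

```bash
python3 st.py
```

```text
t 13.0 z 0.2751 rot [-3.1416e+00 -1.3000e-03  1.2420e-01] pin hood mm [20.4 38.1] F hood [ 3.47 -0.41] -2.66 M [-0.03 -1.15 -0.02] w 0.01939475947653887
```

Request:
servo_tool([
  {"xyz": [-0.1,0,0],"angular": [0,0,0],"claw": 1.5},
  {"xyz": [-0.1,0,0],"angular": [0,0,0],"claw": 1.5},
  {"xyz": [-0.1,0,0],"angular": [0,0,0],"claw": 1.5},
  {"xyz": [0,0,0],"angular": [0,0,0],"claw": 1.5},
])

```text
t: 13.4
eef_pos: [0.4634, -0.1149, 0.2754]
ee_rot: [3.142, -0.005, 0.125]
force: [12.9, 0.6, -7.8]
width: 0.0198
gripper_force: 55.0
```

```bash
python3 st.py
```

```text
t 13.4 z 0.2754 rot [ 3.1416 -0.005   0.1245] pin hood mm [19.5 38.3] F hood [12.85 -1.02] -7.78 M [ 0.11 -3.76 -0.18] w 0.01984787393455272
```

Request:
servo_tool([
  {"xyz": [-0.05,0,0],"angular": [0,0,0],"claw": 1.5},
  {"xyz": [-0.05,0,0],"angular": [0,0,0],"claw": 1.5},
  {"xyz": [0,0,0],"angular": [0,0,0],"claw": 1.5},
])

```text
t: 13.7
eef_pos: [0.462, -0.1151, 0.2752]
ee_rot: [3.142, -0.004, 0.124]
force: [9.6, 0.1, -7.2]
width: 0.0198
gripper_force: 55.0
```

```bash
python3 st.py
```

```text
t 13.7 z 0.2752 rot [ 3.1415 -0.0038  0.1244] pin hood mm [18.1 38.3] F hood [ 9.57 -1.13] -7.25 M [ 0.03 -2.98 -0.1 ] w 0.019843992563194808
```

Request:
servo_tool([
  {"xyz": [-0.05,0,0],"angular": [0,0,0],"claw": 1.5},
  {"xyz": [-0.05,0,0],"angular": [0,0,0],"claw": 1.5},
  {"xyz": [-0.05,0,0],"angular": [0,0,0],"claw": 1.5},
  {"xyz": [0,0,0],"angular": [0,0,0],"claw": 1.5},
])

```text
t: 14.1
eef_pos: [0.4586, -0.1157, 0.275]
ee_rot: [3.142, -0.0, 0.124]
force: [4.4, -0.4, -3.1]
width: 0.0193
gripper_force: 55.0
```

```bash
python3 st.py
```

```text
t 14.1 z 0.275 rot [ 3.1416e+00 -4.0000e-04  1.2410e-01] pin hood mm [14.6 38.1] F hood [ 4.32 -0.95] -3.09 M [ 0.01 -1.23 -0.05] w 0.019314501995571276
```

Request:
servo_tool([
  {"xyz": [-0.05,0,0],"angular": [0,0,0],"claw": 1.5},
  {"xyz": [-0.05,0,0],"angular": [0,0,0],"claw": 1.5},
  {"xyz": [0,0,0],"angular": [0,0,0],"claw": 1.5},
])

```text
t: 14.4
eef_pos: [0.4583, -0.1157, 0.2751]
ee_rot: [3.142, -0.002, 0.124]
force: [6.7, 1.3, -4.3]
width: 0.0197
gripper_force: 55.0
```

```bash
python3 st.py
```

```text
t 14.4 z 0.2751 rot [ 3.1416e+00 -2.0000e-03  1.2420e-01] pin hood mm [14.4 38.1] F hood [6.81 0.42] -4.3 M [ 0.11 -2.27 -0.03] w 0.01969167912953968
```

The pin no longer moves and force rises, so the flap is on its stop. Centre the pin and lift out.

Request:
servo_tool([
  {"xyz": [0.2,0,0],"angular": [0,0,0],"claw": 1.5},
  {"xyz": [0.2,0,0],"angular": [0,0,0],"claw": 1.5},
  {"xyz": [0.1,0,0],"angular": [0,0,0],"claw": 1.5},
  {"xyz": [0,0,0],"angular": [0,0,0],"claw": 1.5},
])

```text
t: 14.8
eef_pos: [0.4621, -0.1153, 0.2747]
ee_rot: [3.142, 0.001, 0.124]
force: [0.7, -1.0, -3.0]
width: 0.0193
gripper_force: 55.0
```

```bash
python3 st.py
```

```text
t 14.8 z 0.2747 rot [3.1416e+00 1.0000e-03 1.2400e-01] pin hood mm [18.2 38. ] F hood [ 0.59 -1.12] -2.99 M [-0.03 -0.01 -0.02] w 0.019304181437473335
```

Request:
servo_tool([
  {"xyz": [0,0,-0.3],"angular": [0,0,0],"claw": 1.5},
  {"xyz": [0,0,-0.5],"angular": [0,0,0],"claw": 1.5},
  {"xyz": [0,0,-0.6],"angular": [0,0,0],"claw": 1.5},
  {"xyz": [0,0,-0.8],"angular": [0,0,0],"claw": 1.5},
  {"xyz": [0,0,-1.2],"angular": [0,0,0],"claw": 1.5},
  {"xyz": [0,0,-1.2],"angular": [0,0,0],"claw": 1.5},
  {"xyz": [0,0,-0.6],"angular": [0,0,0],"claw": 1.5},
  {"xyz": [0,0,0],"angular": [0,0,0],"claw": 1.5},
])

```text
t: 15.6
eef_pos: [0.4629, -0.1152, 0.3282]
ee_rot: [3.142, -0.002, 0.124]
force: [-0.4, 0.6, -2.8]
width: 0.0198
gripper_force: 55.0
```

```bash
python3 st.py
python3 - <<'E'
from h import *
t=save('top','t6')['color'];s=save('scene','s6')['color']
o=np.zeros((450,800,3),np.uint8)
r=lambda a,k:cv2.resize(a,None,fx=k,fy=k,interpolation=cv2.INTER_CUBIC)
o[:,:400]=r(t[105:195,265:345],5)
o[:,400:]=r(s[165:255,285:365],5)
cv2.imwrite('pics/c7.png',o)
E
python3 go.py .512 .2398 .34 .157
```

```text
t 15.6 z 0.3282 rot [ 3.1415e+00 -2.2000e-03  1.2410e-01] pin hood mm [19. 38.] F hood [-0.34  0.67] -2.79 M [-0.04 -0.01 -0.  ] w 0.019791121474691913
t 15.7 pos [ 0.4623 -0.1151  0.3267] rot [-3.141  0.     0.124] F [ 0.   0.  -2.9] M [-0.02  0.01  0.  ]
shift cm [  9.33 -34.61  -1.33] turn deg -1.89
```

View pics/c7.png

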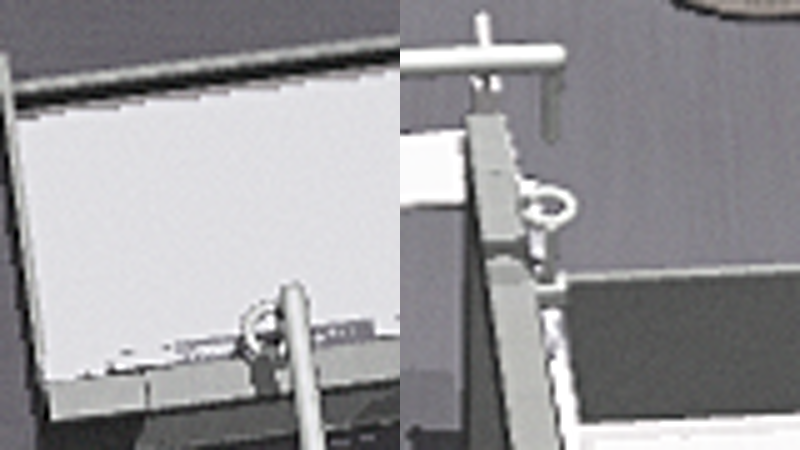

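The flap lies flush along the frame, with the ring at (262,330) top and (548,208) scene. The pin is out and the rod is still level. Return the pole to over the rack.

Request:
servo_tool([
  {"xyz": [0,-0.8,-0.4],"angular": [0,0,0],"claw": 1.5},
  {"xyz": [0.3,-1.8,-0.5],"angular": [0,0,0],"claw": 1.5},
  {"xyz": [0.7,-2.5,-0.4],"angular": [0,0,0],"claw": 1.5},
  {"xyz": [0.8,-2.8,0],"angular": [0,0,0],"claw": 1.5},
  {"xyz": [0.8,-2.8,0],"angular": [0,0,0],"claw": 1.5},
  {"xyz": [0.8,-2.8,0],"angular": [0,0,0],"claw": 1.5},
  {"xyz": [0.8,-2.8,0],"angular": [0,0,0],"claw": 1.5},
  {"xyz": [0.8,-2.8,0],"angular": [0,0,0],"claw": 1.5},
  {"xyz": [0.8,-2.8,0],"angular": [0,0,0],"claw": 1.5},
  {"xyz": [0.8,-2.8,0],"angular": [0,0,0],"claw": 1.5},
  {"xyz": [0.8,-2.8,0],"angular": [0,0,0],"claw": 1.5},
  {"xyz": [0.8,-2.8,0],"angular": [0,0,0],"claw": 1.5},
  {"xyz": [0.6,-2.5,0],"angular": [0,0,0],"claw": 1.5},
  {"xyz": [0.53,-1.8,0],"angular": [0,0,0],"claw": 1.5},
  {"xyz": [0,0,0],"angular": [0,0,-1.9],"claw": 1.5},
  {"xyz": [0,0,0],"angular": [0,0,0],"claw": 1.5},
])

```text
t: 17.3
eef_pos: [0.5119, 0.2404, 0.3393]
ee_rot: [3.141, 0.001, 0.159]
force: [-0.2, -0.4, -2.5]
width: 0.0194
gripper_force: 55.0
```

```bash
python3 go.py .5121 .2400 .0910 .157
python3 - <<'E'
from h import *
f=save('wrist','w3')['color'];w=load('w2')['color']
s=load('s6');q=np.array([.4626,-.1152,.3275]);u=np.array([np.cos(.124),np.sin(.124),0]);ax=q-[0,0,.0044]
sc=lambda p:(p-np.array([285,165])+.5)*5-.5+[400,0]
print(sc(w2px(s,ax+.2*u-[0,0,.045])),sc(w2px(s,ax+.2*u)),sc(w2px(s,ax+.1*u)))
t=load('w3')['color']
o=np.concatenate([w[:310,200:400],f[:310,200:400]],1); cv2.imwrite('pics/c8.png',o)
E
```

```text
t 17.3 pos [0.5119 0.2404 0.3393] rot [3.141e+00 1.000e-03 1.590e-01] F [-0.2 -0.4 -2.5] M [-0.04  0.02  0.04]
shift cm [2.000e-02 4.000e-02 2.483e+01] turn deg 0.09
[[547.48534468 142.96076087]] [[550.49712395  58.48549695]] [[318.57793483  67.65363911]]
```

View pics/c8.png

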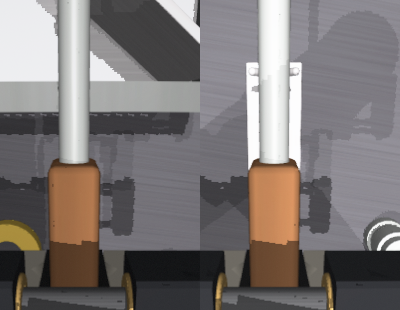

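The handle's front end is at the same wrist pixel (about v=160) before and after closing the flap, so the pole has not slipped. Lowering it into the cradles.

Request:
servo_tool([
  {"xyz": [0,0,1.0],"angular": [0,0,0],"claw": 1.5},
  {"xyz": [0,0,2.0],"angular": [0,0,0],"claw": 1.5},
  {"xyz": [0,0,3.0],"angular": [0,0,0],"claw": 1.5},
  {"xyz": [0,0,3.0],"angular": [0,0,0],"claw": 1.5},
  {"xyz": [0,0,3.0],"angular": [0,0,0],"claw": 1.5},
  {"xyz": [0,0,3.0],"angular": [0,0,0],"claw": 1.5},
  {"xyz": [0,0,3.0],"angular": [0,0,0],"claw": 1.5},
  {"xyz": [0,0,2.0],"angular": [0,0,0],"claw": 1.5},
  {"xyz": [0,0,1.5],"angular": [0,0,0],"claw": 1.5},
  {"xyz": [0.02,0.04,1.0],"angular": [0,0,0],"claw": 1.5},
  {"xyz": [0,0,0.8],"angular": [0,0,0.1],"claw": 1.5},
  {"xyz": [0,0,0.6],"angular": [0,0,0],"claw": 1.5},
  {"xyz": [0,0,0.3],"angular": [0,0,0],"claw": 1.5},
  {"xyz": [0,0,0],"angular": [0,0,0],"claw": 1.5},
])

```text
t: 18.75
eef_pos: [0.5125, 0.2393, 0.0978]
ee_rot: [-3.142, -0.0, 0.155]
force: [1.0, -0.0, -2.1]
width: 0.0198
gripper_force: 55.0
```

```bash
python3 go.py .5121 .2400 .0905 .157
```

```text
t 18.75 pos [0.5125 0.2393 0.0978] rot [-3.142 -0.     0.155] F [ 1.  -0.  -2.1] M [-0.06  0.03 -0.02]
shift cm [-0.02 -0.07  0.73] turn deg -0.09
```

Request:
servo_tool([
  {"xyz": [0,-0.05,0.2],"angular": [0,0,-0.1],"claw": 1.5},
  {"xyz": [0,0,0.2],"angular": [0,0,0],"claw": 1.5},
  {"xyz": [0,0,0.15],"angular": [0,0,0],"claw": 1.5},
  {"xyz": [0,0,0.1],"angular": [0,0,0],"claw": 1.5},
  {"xyz": [0,0,0],"angular": [0,0,0],"claw": 1.5},
])

```text
t: 19.25
eef_pos: [0.5124, 0.24, 0.0914]
ee_rot: [-3.141, -0.0, 0.157]
force: [-0.2, 0.2, -2.7]
width: 0.0194
gripper_force: 55.0
```

```bash
python3 go.py .5121 .2400 .0905 .157
```

```text
t 19.25 pos [0.5124 0.24   0.0914] rot [-3.141 -0.     0.157] F [-0.2  0.2 -2.7] M [0.09 0.03 0.01]
shift cm [-0.03 -0.01  0.09] turn deg 0.03
```

Request:
servo_tool([
  {"xyz": [0,0,0.06],"angular": [0,0,0],"claw": 1.5},
  {"xyz": [0,0,0.06],"angular": [0,0,0],"claw": 1.5},
  {"xyz": [0,0,0],"angular": [0,0,0],"claw": 1.5},
])

```text
t: 19.55
eef_pos: [0.5127, 0.2403, 0.0906]
ee_rot: [-3.141, -0.001, 0.158]
force: [-1.1, 2.5, 1.9]
width: 0.0193
gripper_force: 55.0
```

```bash
python3 go.py .5121 .2400 .0905 .157
```

```text
t 19.55 pos [0.5127 0.2403 0.0906] rot [-3.141e+00 -1.000e-03  1.580e-01] F [-1.1  2.5  1.9] M [0.81 0.35 0.09]
shift cm [-0.06  0.02  0.01] turn deg 0.03
```

Seated, with the same load as at the first grasp. Release slowly and withdraw.

Request:
servo_tool([
  {"xyz": [0,0,0],"angular": [0,0,0],"claw": 2.3},
  {"xyz": [0,0,0],"angular": [0,0,0],"claw": 3},
  {"xyz": [0,0,0],"angular": [0,0,0],"claw": 4.5},
  {"xyz": [0,0,0],"angular": [0,0,0],"claw": 6},
  {"xyz": [0,0,0],"angular": [0,0,0],"claw": 6},
  {"xyz": [0,0,0],"angular": [0,0,0],"claw": 6},
  {"xyz": [0,0,-1],"angular": [0,0,0],"claw": 6},
  {"xyz": [0,0,-2],"angular": [0,0,0],"claw": 6},
  {"xyz": [0,0,-3],"angular": [0,0,0],"claw": 6},
  {"xyz": [0,0,-4],"angular": [0,0,0],"claw": 6},
  {"xyz": [0,0,-4],"angular": [0,0,0],"claw": 6},
  {"xyz": [0,0,-3],"angular": [0,0,0],"claw": 6},
  {"xyz": [0,-3,-1],"angular": [0,0,0],"claw": 6},
  {"xyz": [0,-4,0],"angular": [0,0,0],"claw": 6},
  {"xyz": [0,-4,0],"angular": [0,0,0],"claw": 6},
  {"xyz": [0,-4,0],"angular": [0,0,0],"claw": 6},
  {"xyz": [0,-4,0],"angular": [0,0,0],"claw": 6},
  {"xyz": [0,-3,0],"angular": [0,0,0],"claw": 6},
  {"xyz": [0,0,0],"angular": [0,0,0],"claw": 6},
  {"xyz": [0,0,0],"angular": [0,0,0],"claw": 6},
])

```text
t: 21.55
eef_pos: [0.4774, 0.4576, 0.2702]
ee_rot: [3.141, 0.0, 0.159]
force: [-0.2, -0.4, -0.0]
width: 0.0602
gripper_force: 0.0
```

```bash
python3 st.py
python3 - <<'E'
from h import *
t=save('top','t7')['color'];s=save('scene','s7')['color'];a=load('top0')['color'];b=load('scene0')['color']
r=lambda a,k:cv2.resize(a,None,fx=k,fy=k,interpolation=cv2.INTER_CUBIC)
o=np.zeros((560,780,3),np.uint8)
o[:,:260]=r(t[155:295,165:230],4); o[:280,260:780]=r(s[160:230,210:340],4); o[280:,260:780]=r(b[160:230,210:340],4)
o[280:,700:780]=0
cv2.imwrite('pics/c9.png',o)
E
```

```text
t 21.55 z 0.2702 rot [3.1411e+00 3.0000e-04 1.5850e-01] pin hood mm [104.  611.5] F hood [-0.26 -0.38] -0.04 M [-0.11 -0.03  0.01] w 0.06019270552710315
```

View pics/c9.png

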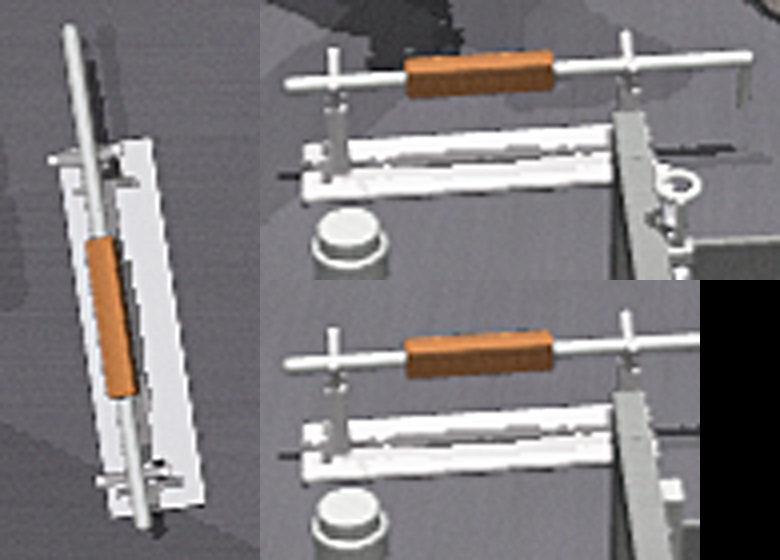

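The pole lies in both cradles exactly as at the start (handle at (405-552,75) in both views), hook down. The flap is shut and the coupling has not moved.

```bash
python3 -c "
from station import order; print(order.job_done())"
```

```text
the job is handed in; nothing more can be done
None
```

I shut the flap with the pole until it snapped onto its stop, laid the pole back in both cradles hook down, let go and handed the job in at about 22 s; the pull peaked at about 13 N.

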